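# Find the socket for the hub nut

## Task

Lower the wheel hub, nut up, onto the green mandrel until its flange sits fully down on the shoulder, without dropping it, and let go of it. Then try the three black sockets on the hub's hex nut: stand any that will not go over the nut back upright on the blue mat, and finish still holding in the gripper the one that fits, pushed fully home on the nut. Do not disturb the bearing, the bronze washer and the plug gauge.

Things in the scene. Friction and masses are not known exactly. Their poses are not given: they have to be found in the camera images.
- hub: steel wheel hub, 0.7 to 0.9 kg, loose on the bench, nut up. From below: flange 90 dia, 8 thick; neck 46 dia to height 26; collar 50 dia from 26 to 44 (grip here); bronze washer 47 dia to 46.5; tight hex nut; stud 20 dia to 67. Bore in its underside 25 dia, 26 deep. Origin: centre of the underside; z up; x square to a pair of nut flats
- nut (a point): centre of the foot of the hub's fixed hex nut, on the washer, 46.5 above the hub's origin, axes as the hub. Nut 30 across flats, 16 high, bevelled over the top 4.5. The mouth of the one socket that fits comes down to here (about 1 play each side); the other two are too small and stop on the nut's top, 11 to 18 higher
- mandrel: green mandrel bolted to the bench, 70 high: foot 90 dia, 10 thick; column 40 dia; shoulder 60 dia, its flat top at 46; spigot 22 dia to 62, tapering to 12 dia at 70. Origin: centre of its underside; z up. The hub's bore goes over the spigot with 1.5 play all round, its flange rests on the shoulder and can turn there
- mandrel_seat (a point): centre of the mandrel's shoulder top, 46 above the bench, where the hub's origin comes when seated; z up
- mat: blue rubber mat fixed to the bench, 110 by 290 (along its y), 3 thick. Origin: centre of its underside; z up. The three sockets stand on it in a row along y, about 85 apart, in any order; outside they are alike, and only trying shows which one fits. Hex recess 24 deep, 2 lead-in. The fitting one, a little turned or off centre, may bind on the bevel until rocked or pressed
- socket_a: black impact socket, 0.42 to 0.58 kg, body 44 dia, 50 high; pinned on top a bright hex drive adapter, 24 across flats, from 55 to 90 above the mouth (grip it across two flats). Stands mouth down on the mat. Origin: centre of its mouth; z up; x square to a pair of flats of both the adapter and the hex recess
- socket_b: second black impact socket, 0.42 to 0.58 kg, body 44 dia, 50 high; pinned on top a bright hex drive adapter, 24 across flats, from 55 to 90 above the mouth (grip it across two flats). Stands mouth down on the mat. Origin: centre of its mouth; z up; x square to a pair of flats of both the adapter and the hex recess
- socket_c: third black impact socket, 0.42 to 0.58 kg, body 44 dia, 50 high; pinned on top a bright hex drive adapter, 24 across flats, from 55 to 90 above the mouth (grip it across two flats). Stands mouth down on the mat. Origin: centre of its mouth; z up; x square to a pair of flats of both the adapter and the hex recess
- bearing: bystander: chrome flange bearing, square flange 80 by 80 by 10 with a round boss 62 dia, 29 high in all; origin: centre of its underside
- washer: bystander: bronze thrust washer lying flat, 60 outer and 36 inner dia, 5 thick; origin: centre of its underside
- plug_gauge: bystander: lying plug gauge, dark hexagonal handle 22 across flats and 75 long along its x, bright round plugs at both ends, 121 long in all; origin: under the middle of the handle
Things that resemble listed ones, but are neither listed nor needed, are in the scene too. Of the things like the hub, leave any that is pink; of the rest the larger one is meant. Leave any orange or red look-alike of the mandrel alone.

How it is judged:
By the outcome, as a careful person would: the job done as asked, in the order asked, and still so for the second after the job is handed in, while the arm keeps its last pose, push and grip.
It also fails if it takes over 72 s, if anything falls off the work surface, if the arm or the gripper's body presses on something with over 40 N, if the wrist force passes 120 N, or if a joint passes its speed limit or range.

## Robot

A 6-joint arm with a two-finger parallel gripper is mounted at the origin on the work surface. World frame = base frame: x ahead of the robot, y to its left, z up, the work surface at z = 0. Lengths are in mm, angles in degrees, forces in N, time in s.
With the tool pointing down it reaches from about 300 to 850 mm from the base axis. Payload 4.2 kg.
Tool frame: the origin (TCP) lies between the finger pads; the fingertips stand 19 mm ahead of it and the grasp point (between the pads) is the TCP (robot.tip_extent is the distance from the TCP to the fingertips, in mm); z points along the fingers, y is the line along which they close (so a half turn about z gives the same grasp; the last joint's range is limited). The gripper opens to 91 mm and grips with 3 to 60 N. Pads are 32 mm wide; open, the fingers measure 118 mm over their backs; the gripper's body (76 mm by 178 mm) begins 60 mm behind the grasp point.
Start: joints at [70.703, 18.312, 89.639, -0, 72.044, -1.146], TCP at [179.13, 546.401, 232.976] pointing down, gripper open.
Joint ranges: [-177.97, 177.97], [-48.28, 115.42], [12.27, 149.76], [-77.06, 257.06], [2.81, 150.46], [-146.56, 146.56]. Speed limits (degrees/s): [147.25, 147.25, 180, 180, 180, 180].

## Interface

Orientations are given as [roll, pitch, yaw] about the fixed x, y, z axes, in that order (R = Rz(yaw) Ry(pitch) Rx(roll)).
In Python, from workcell import robot, gripper_to, vision, telemetry gives the robot as it stands. Calls block until the motion is done:
- robot.move_ptp(position, orientation): joint-space move of the TCP to a pose.
- robot.move_straight(position, rotation=None, max_speed=150, max_force=None): straight line of the TCP; rotation=None keeps the orientation; max_speed is the mean speed in mm/s. With max_force (N) it stops when the force on the tool has changed by that much, and returns True; else False.
- robot.move_joints(angles): joint-space move.
- gripper_to(opening, effort=None): finger opening in mm; effort is the grip in N (None keeps the last); returns when the fingers have stopped.
- robot.pause(seconds).
- robot.ik(position, orientation): joint angles nearest the present ones, or None.
- vision.camera(name): name is "scene" or "top" or "wrist"; returns (picture, depth): 420x560x3 uint8, red, green, blue; 420x560 float32, mm along the optical axis (not along the pixel's ray), 0 where there is no reading.
- vision.camera_model(name): a dict with "mtx" (3x3 intrinsics, pixels), "R" (3x3) and "t" (3): a world point X has camera coordinates R X + t. Camera axes: x right, y down, z forward; pixel columns grow to the right and rows downward; lengths in mm; the calibration is good to about 2 mm. A picture is of the moment at which its call begins: read the wrist's pose just before it. camera_model takes no time and is no camera call; for the wrist camera it gives the pose at the moment of the call.
A pose or a line that the arm cannot do raises robot.PlanningError and nothing moves.
- robot.hand_in(): hands the job in; it is judged then, once.
Readings, each from a call of its own:
- telemetry.current_t(): time.
- telemetry.current_joint_positions(): joint angles.
- telemetry.current_qd(): joint speeds.
- telemetry.current_effort(): joint torques, N m.
- telemetry.current_eef_pos(): TCP position.
- telemetry.current_tool_rot(): TCP orientation.
- telemetry.current_wrist_force(): force on the tool from outside, world axes, zero at the start.
- telemetry.current_ft_torque(): the same for the moment, N m.
- telemetry.current_opening(): finger opening in mm.
- telemetry.current_finger_force(): force on a finger pad.
Only numpy, scipy, OpenCV 4.12 (cv2) and the standard library are available. Lean on these libraries where they do the work, as an engineer would, in place of code of your own. Each camera call takes 0.05 s, during which the arm holds its last target. There are 200 camera calls.

## Working session

There is one attempt and no reset: what is moved stays moved. The work goes in short steps, each a Python script; the robot and the scene stay as the last script left them, time stands still between calls to the robot, and variables do not carry over. Pictures are saved under pics/ and viewed, at most 10 in all, crops included, and the job is handed in when it is done.

```bash
ls; mkdir -p pics
python3 - <<'E'
from workcell import robot, gripper_to, vision, telemetry
import cv2,numpy as np
for n in ["scene","top"]:
    p,d=vision.camera(n); m=vision.camera_model(n)
    np.savez(f"{n}.npz",p=p,d=d,**m)
    cv2.imwrite(f"pics/{n}1.png",cv2.resize(p[...,::-1],(800,600)) if n=="top" else p[...,::-1])
    print(n,m["mtx"].round(1).tolist(),(-m["R"].T@m["t"]).round(0),m["R"].round(2).tolist(),(d>0).mean())
print(telemetry.current_t(),telemetry.current_tool_rot())
E
```

```text
pics
scene [[479.9, 0.0, 273.4], [0.0, 479.9, 206.6], [0.0, 0.0, 1.0]] [1465.  239.  737.] [[-0.28, 0.96, -0.01], [0.55, 0.16, -0.82], [-0.78, -0.24, -0.58]] 0.9940093537414966
top [[485.6, 0.0, 279.1], [0.0, 485.6, 206.3], [0.0, 0.0, 1.0]] [ 425.  -42. 1150.] [[0.0, -1.0, 0.01], [-1.0, -0.0, -0.08], [0.08, -0.01, -1.0]] 0.995765306122449
0.1 [-1.79907858e+02  1.25216475e-03  1.61849439e+02]
```

View pics/top1.png

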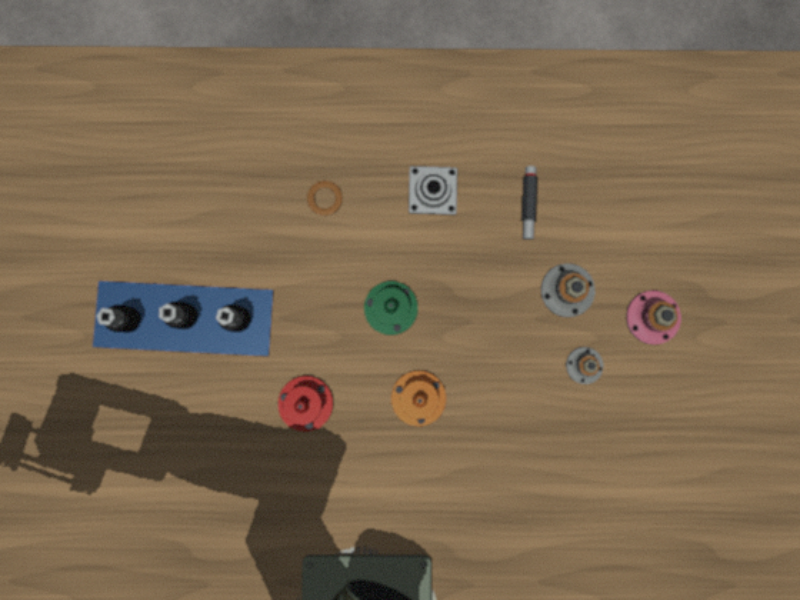

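View pics/scene1.png

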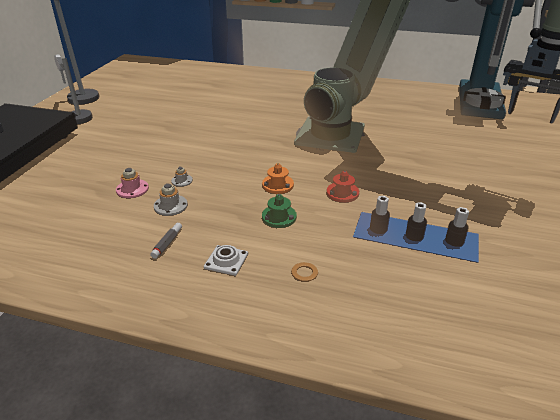

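The top view (800-px scale) shows the grey larger hub at (568,290), the green mandrel at (391,307), and sockets at (118,317), (178,313) and (232,317) on the mat. The small grey hub (585,365), the pink hub (654,317), and the red and orange mandrels are decoys. The scene view agrees with this.

```bash
cat > h.py <<'E'
from workcell import robot, gripper_to, vision, telemetry
import numpy as np, cv2
from scipy.spatial.transform import Rotation as Ro
def ray(m,px,z):
    px=np.atleast_2d(px).astype(float)
    d=np.c_[px,np.ones(len(px))]@np.linalg.inv(m["mtx"]).T@m["R"]
    c=-m["R"].T@m["t"]; return c+d*((z-c[2])/d[:,2])[:,None]
def cloud(m,d):
    v,u=np.mgrid[:d.shape[0],:d.shape[1]]
    P=(np.dstack([u,v,np.ones_like(u)])@np.linalg.inv(m["mtx"]).T)*d[...,None]
    return (P-m["t"])@m["R"]
def snap(name="wrist",f=None):
    m=vision.camera_model(name); p,d=vision.camera(name)
    if f: cv2.imwrite(f"pics/{f}.png",p[...,::-1])
    return m,p,d
def st():
    print("t",round(telemetry.current_t(),2),"tcp",np.round(telemetry.current_eef_pos(),2),"rpy",np.round(telemetry.current_tool_rot(),2),"F",np.round(telemetry.current_wrist_force(),1),"op",round(float(telemetry.current_opening()),2),"ff",np.round(telemetry.current_finger_force(),1))
E
python3 - <<'E'
from h import *
z=np.load("top.npz"); m=z
for n,px,h in [("hub",(568,290),8),("stud",(577,286),67),("mandrel",(391,307),10),("spig",(391,306),70),("s1",(106,317),93),("s2",(166,313),93),("s3",(222,316),93),("red",(302,404),70),("or",(420,400),70)]:
    print(n,ray(m,np.array(px)*.7,h).round(0)[0,:2])
P=cloud(m,z["d"]); 
for (u,v) in [(340,200),(100,240)]: print(P[v-3:v+3,u-3:u+3,2].round(1).ravel()[:12])
w=vision.camera_model("wrist"); T=Ro.from_euler("xyz",telemetry.current_tool_rot(),degrees=True).as_matrix()
print("cam in tool",T.T@(-w["R"].T@w["t"]-telemetry.current_eef_pos()),(T.T@w["R"].T).round(2).tolist(),w["mtx"][0])
for yaw in(90,-90,0,180): print(yaw,robot.ik([425,-250,250],[180,0,yaw]),robot.ik([400,300,250],[180,0,yaw]))
E
```

```text
hub [ 531. -331.]
stud [ 532. -330.]
mandrel [502. -38.]
spig [499. -38.]
s1 [479. 395.]
s2 [486. 304.]
s3 [482. 219.]
red [348.  98.]
or [354. -83.]
[ 3.1  0.1 -0.3  0.3 -1.5  4.7 -1.7 -0.5  0.9 -1.1  0.  -1. ]
[ 2.8  7.4  5.8  1.2  7.8  6.1  2.4  3.8  0.1  3.6  7.  -1.5]
cam in tool [ 7.17114751e+01 -5.52804960e-02 -1.51455338e+02] [[-0.0, -0.97, -0.26], [1.0, -0.0, -0.0], [-0.0, -0.26, 0.97]] [310.82506265   0.         282.00014269]
90 [-31.80197131  10.2584591   98.20663627   0.          71.53490463
 -31.80197131] [ 3.55519785e+01  1.08930094e+01  9.73943564e+01 -2.54444375e-14
  7.17126342e+01  3.55519785e+01]
-90 None [  35.5519785    10.89300935   97.39435643    0.           71.71263421
 -144.4480215 ]
0 [-3.18019713e+01  1.02584591e+01  9.82066363e+01 -2.54444375e-14
  7.15349046e+01  5.81980287e+01] [ 3.55519785e+01  1.08930094e+01  9.73943564e+01 -2.54444375e-14
  7.17126342e+01  1.25551979e+02]
180 [ -31.80197131   10.2584591    98.20663627    0.           71.53490463
 -121.80197131] [ 35.5519785   10.89300935  97.39435643   0.          71.71263421
 -54.4480215 ]
```

Run:
```python
from h import *
for n,x,y,z in [("sock",484,305,230),("mand",500,-38,200),("hub",531,-331,180)]:
    robot.move_ptp([x,y,z],[180,0,90]); robot.pause(.15); m,p,d=snap("wrist",n+"W"); np.savez(n+"W.npz",p=p,d=d,**m); st()
im=np.vstack([np.hstack([cv2.imread(f"pics/{n}W.png") for n in("sock","mand")]),np.hstack([cv2.imread("pics/hubW.png"),np.zeros((420,560,3),np.uint8)])])
cv2.imwrite("pics/all1.png",cv2.resize(im,(800,600)))
```

```text
t 1.75 tcp [483.42 305.9  230.02] rpy [-1.80e+02 -1.00e-02  9.01e+01] F [-0.7 -0.   0. ] op 91.12 ff 0.0
t 3.25 tcp [500.32 -37.07 200.05] rpy [ 1.7999e+02 -1.0000e-02  9.0100e+01] F [-1.2  0.7  0.4] op 91.07 ff 0.0
t 4.58 tcp [ 531.46 -329.61  180.45] rpy [179.97   0.    90.11] F [-0.1  0.9  0.2] op 90.94 ff 0.0
```

View pics/all1.png

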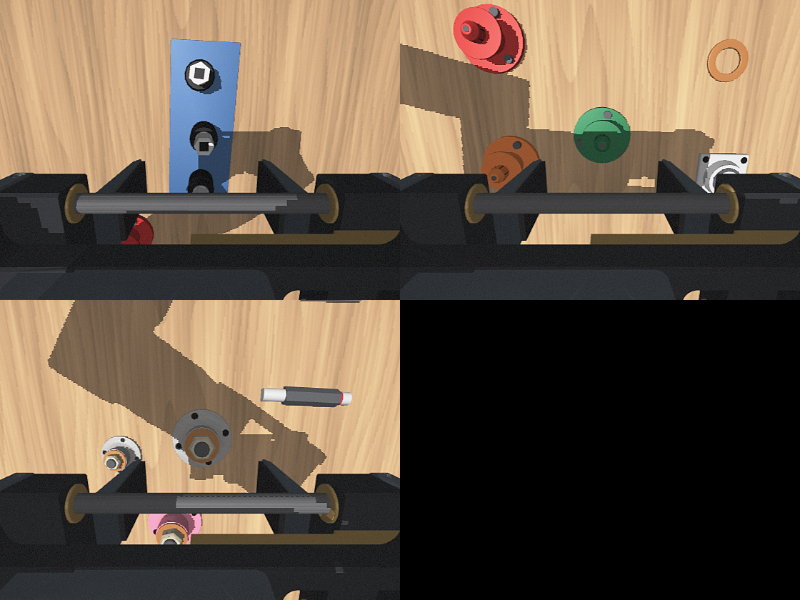

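The wrist views show the sockets' bright hex adapters (s1 tile 200,73), the green mandrel (602,135) and the hub with its nut at (202,450), all visible.

```bash
cat >> h.py <<'E'
def blob(m,p,d,xy,z0,z1,r,zt):
    """pixels within r of xy and height z0..z1 -> largest contour -> hull projected on plane zt"""
    P=cloud(m,d); k=((P[...,2]>z0)&(P[...,2]<z1)&(np.hypot(P[...,0]-xy[0],P[...,1]-xy[1])<r)&(d>0)).astype(np.uint8)
    k=cv2.morphologyEx(k,cv2.MORPH_CLOSE,np.ones((3,3),np.uint8))
    c=max(cv2.findContours(k,cv2.RETR_EXTERNAL,cv2.CHAIN_APPROX_NONE)[0],key=cv2.contourArea)
    h=cv2.convexHull(c)[:,0]; q=ray(m,h,zt)[:,:2].astype(np.float32)
    zz=P[...,2][cv2.erode(k,np.ones((3,3)))>0]
    (c0,r0)=cv2.minEnclosingCircle(q); M=cv2.moments(q); cen=np.array([M["m10"],M["m01"]])/M["m00"]
    # hex phase: 6-fold harmonic of area-weighted edges' normals
    e=np.roll(q,-1,0)-q; L=np.hypot(*e.T); a=np.arctan2(e[:,1],e[:,0])-np.pi/2
    S=(L*np.exp(6j*a)).sum(); 
    return cen.round(1),round(r0,1),round(float(np.sqrt(abs(M["m00"])/np.pi)),1),"flat yaw mod60",round(np.degrees(np.angle(S))/6,1),round(abs(S)/L.sum(),2),"medz",np.median(zz).round(1) if len(zz) else None,len(zz)
E
python3 - <<'E'
from h import *
L=lambda n:(lambda z:(z,z["p"],z["d"]))(np.load(n+"W.npz"))
a=L("hub"); print("stud",blob(*a,(531,-331),64,71,30,67)); print("nut",blob(*a,(531,-331),54,72,30,62.5)); print("collar+",blob(*a,(531,-331),36,72,40,44)); print("flange",blob(*a,(531,-331),4,72,60,8))
a=L("mand"); print("spigtop",blob(*a,(500,-38),65,73,25,70)); print("shoulder",blob(*a,(500,-38),40,73,45,46)); print("foot",blob(*a,(500,-38),6,73,60,10))
a=L("sock")
for xy in((479,395),(486,304),(482,219)):
    try: print("sock",blob(*a,xy,86,98,25,93))
    except Exception as e: print(e)
E
```

```text
stud (array([ 533.5, -330.6]), 9.9, 9.5, 'flat yaw mod60', np.float32(-2.2), np.float32(0.16), 'medz', np.float64(66.5), 286)
nut (array([ 533.4, -329.7]), 16.9, 15.5, 'flat yaw mod60', np.float32(-28.6), np.float32(0.91), 'medz', np.float64(63.2), 786)
collar+ (array([ 533.6, -330.4]), 25.3, 24.7, 'flat yaw mod60', np.float32(22.5), np.float32(0.08), 'medz', np.float64(52.9), 1870)
flange (array([ 533.6, -330.7]), 44.6, 44.2, 'flat yaw mod60', np.float32(-29.8), np.float32(0.03), 'medz', np.float64(9.6), 5002)
spigtop (array([502.9, -36. ]), 9.3, 8.7, 'flat yaw mod60', np.float32(27.9), np.float32(0.17), 'medz', np.float64(69.3), 214)
shoulder (array([502.7, -36.9]), 30.0, 29.6, 'flat yaw mod60', np.float32(19.1), np.float32(0.03), 'medz', np.float64(45.9), 2454)
foot (array([502.9, -37.1]), 44.8, 44.4, 'flat yaw mod60', np.float32(2.0), np.float32(0.02), 'medz', np.float64(45.0), 4575)
sock (array([482.1, 396.1]), 13.5, 12.5, 'flat yaw mod60', np.float32(-8.0), np.float32(0.89), 'medz', np.float64(92.8), 557)
sock (array([488.2, 303.5]), 13.9, 12.7, 'flat yaw mod60', np.float32(29.3), np.float32(0.82), 'medz', np.float64(92.8), 449)
max() iterable argument is empty
```

Run:
```python
from h import *
robot.move_straight([533.5,-330.5,36],max_speed=120); st()
gripper_to(46,45); robot.pause(.1); st()
z0=telemetry.current_eef_pos()[2]
robot.move_straight([533.5,-330.5,140],max_speed=120); st()
m,p,d=snap("wrist"); print(blob(m,p,d,(533,-330),165,178,30,171))
robot.move_straight([502.8,-37,140],max_speed=220); robot.pause(.2); st()
m,p,d=snap("wrist","carry"); print(blob(m,p,d,(503,-37),165,178,30,171))
```

```text
t 5.93 tcp [ 534.01 -330.82   36.82] rpy [1.7992e+02 5.0000e-02 9.0000e+01] F [-0.4 -0.8  0.2] op 91.14 ff 0.0
t 6.76 tcp [ 532.53 -330.37   35.97] rpy [-1.7988e+02 -3.0000e-02  9.0020e+01] F [-5.  -0.8  3.1] op 48.97 ff 45.0
t 7.78 tcp [ 532.91 -330.05  138.74] rpy [-1.7989e+02 -8.0000e-02  9.0000e+01] F [-0.1 -0.2 -7.5] op 48.92 ff 45.0
(array([ 534.5, -334.5]), 11.0, 6.8, 'flat yaw mod60', np.float32(-29.8), np.float32(0.95), 'medz', np.float64(170.0), 1234)
t 9.52 tcp [502.89 -37.74 139.9 ] rpy [-1.7999e+02  1.0000e-02  8.9930e+01] F [-0.2 -0.5 -9.4] op 48.78 ff 45.0
(array([504.4, -43. ]), 11.5, 6.9, 'flat yaw mod60', np.float32(-29.7), np.float32(0.96), 'medz', np.float64(170.7), 1366)
```

Run:
```python
from h import *
robot.move_straight([502.8,-37,115],max_speed=80)
print(robot.move_straight([502.8,-37,84],max_speed=30,max_force=12)); st()
print(robot.move_straight([502.8,-37,79],max_speed=15,max_force=10)); robot.pause(.2); st()
```

```text
False
t 11.21 tcp [502.59 -36.93  84.03] rpy [-1.7997e+02 -1.0000e-02  9.0000e+01] F [-0.7  0.4 -8.1] op 49.08 ff 45.0
True
t 11.68 tcp [502.7  -36.75  81.93] rpy [-1.7999e+02 -3.0000e-02  8.9980e+01] F [0.6 0.1 5.8] op 49.13 ff 45.0
```

Run:
```python
from h import *
gripper_to(75); robot.move_straight([502.8,-37,230],max_speed=150); robot.pause(.15)
m,p,d=snap("wrist","seated"); st()
for n,a in [("stud",(110,117,30,113)),("nut",(100,117,30,108.5)),("collar",(82,117,40,90)),("flange",(50,117,60,54))]: print(n,blob(m,p,d,(503,-37),*a))
robot.move_ptp([484,265,230],[180,0,90]); robot.pause(.15); m,p,d=snap("wrist","sock2"); st()
for xy in((482,396),(488,303.5),(482,219)):
    try: print("sock",blob(m,p,d,xy,86,98,25,93))
    except Exception as e: print(e)
```

```text
t 13.62 tcp [502.44 -36.97 229.22] rpy [-1.795e+02 -9.000e-02  8.998e+01] F [-0.5  0.4 -0.1] op 75.04 ff 0.0
stud (array([504.7, -36.9]), 10.1, 9.6, 'flat yaw mod60', np.float32(14.2), np.float32(0.11), 'medz', np.float64(112.5), 283)
nut (array([504.5, -36. ]), 16.9, 15.5, 'flat yaw mod60', np.float32(-28.4), np.float32(0.85), 'medz', np.float64(109.1), 780)
collar (array([504.5, -36.7]), 25.2, 24.7, 'flat yaw mod60', np.float32(-22.6), np.float32(0.01), 'medz', np.float64(98.4), 1844)
flange (array([504.6, -37.1]), 44.6, 44.3, 'flat yaw mod60', np.float32(-27.1), np.float32(0.01), 'medz', np.float64(55.6), 4945)
t 14.97 tcp [484.48 263.84 230.08] rpy [1.7999e+02 1.0000e-02 8.9890e+01] F [-0.6  1.2 -0.3] op 74.74 ff 0.0
sock (array([482.1, 395.6]), 14.0, 12.8, 'flat yaw mod60', np.float32(-6.6), np.float32(0.86), 'medz', np.float64(92.7), 672)
sock (array([488.2, 302.9]), 13.6, 12.5, 'flat yaw mod60', np.float32(-29.9), np.float32(0.89), 'medz', np.float64(92.7), 492)
sock (array([483.7, 216.4]), 14.4, 13.1, 'flat yaw mod60', np.float32(15.2), np.float32(0.72), 'medz', np.float64(92.8), 422)
```

View pics/seated.png

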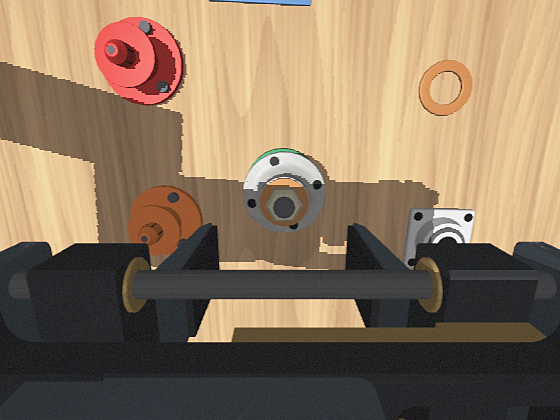

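The hub is seated: the flange covers the shoulder at pixel (284,190), and the nut is visible at (284,207). Next I'll try the nearest socket.

```bash
cat >> h.py <<'E'
NUT=np.array([503.6,-36.9]); NY=121.5
def pick(xy,yaw):
    gripper_to(60); robot.move_ptp([*xy,135],[180,0,yaw])
    robot.move_straight([*xy,77],max_speed=110); gripper_to(20,55); st()
    robot.move_straight([*xy,150],max_speed=150)
def tonut(dz=0):
    robot.move_ptp([*NUT,200],[180,0,NY]); robot.pause(.15); st()
    robot.move_straight([*NUT,187],max_speed=80)
    r=robot.move_straight([*NUT,165.5],max_speed=30,max_force=15); robot.pause(.1); print("contact",r); st()
def rock(F=20):
    """press and wiggle; returns True if home"""
    for dx,dy,dw in [(0,0,4),(0,0,-4),(1,0,0),(-1,0,0),(0,1,0),(0,-1,0)]:
        z=telemetry.current_eef_pos()[2]
        if z<168: return True
        robot.move_straight([NUT[0]+dx,NUT[1]+dy,z-1],[180,0,NY+dw],max_speed=40,max_force=F)
        robot.move_straight([NUT[0]+dx,NUT[1]+dy,165.5],[180,0,NY+dw],max_speed=40,max_force=F)
        st()
    return telemetry.current_eef_pos()[2]<168
def putback(xy,yaw):
    z=telemetry.current_eef_pos()[2]; p=telemetry.current_eef_pos()
    robot.move_straight([*NUT,z+20],[180,0,NY],max_speed=120); robot.move_straight([*NUT,200],max_speed=120)
    robot.move_ptp([*xy,110],[180,0,yaw]); robot.pause(.15); robot.move_straight([*xy,82],max_speed=80)
    print("down",robot.move_straight([*xy,75],max_speed=25,max_force=8)); st()
    gripper_to(60); robot.move_straight([*xy,140],max_speed=150)
E
python3 - <<'E'
from h import *
pick((483,216.4),105.2); tonut()
E
```

```text
t 17.24 tcp [482.64 216.25  77.08] rpy [-1.7995e+02  1.0000e-02  1.0520e+02] F [-1.3 -0.6  3.2] op 23.33 ff 56.6
t 19.04 tcp [503.51 -35.7  199.44] rpy [-1.7996e+02 -5.0000e-02  1.2159e+02] F [-0.4  0.9 -4.6] op 23.83 ff 56.5
contact False
t 20.32 tcp [503.37 -36.97 166.53] rpy [-1.800e+02  1.000e-02  1.215e+02] F [-4.   0.2  6.2] op 23.67 ff 56.7
```

Run:
```python
from h import *
print(robot.move_straight([*NUT,163.5],max_speed=10,max_force=12)); robot.pause(.2); st()
m,p,d=snap("scene"); u=m["mtx"]@(m["R"]@np.array([503,-37,110])+m["t"]); u=(u[:2]/u[2]).astype(int); print(u)
a=p[u[1]-60:u[1]+60,u[0]-80:u[0]+80,::-1]; cv2.imwrite("pics/home.png",cv2.resize(a,(800,600),interpolation=cv2.INTER_CUBIC))
```

```text
True
t 20.73 tcp [503.21 -36.95 166.53] rpy [-1.800e+02  1.000e-02  1.215e+02] F [-0.3  0.   5.3] op 23.69 ff 56.6
[278 181]
```

View pics/home.png

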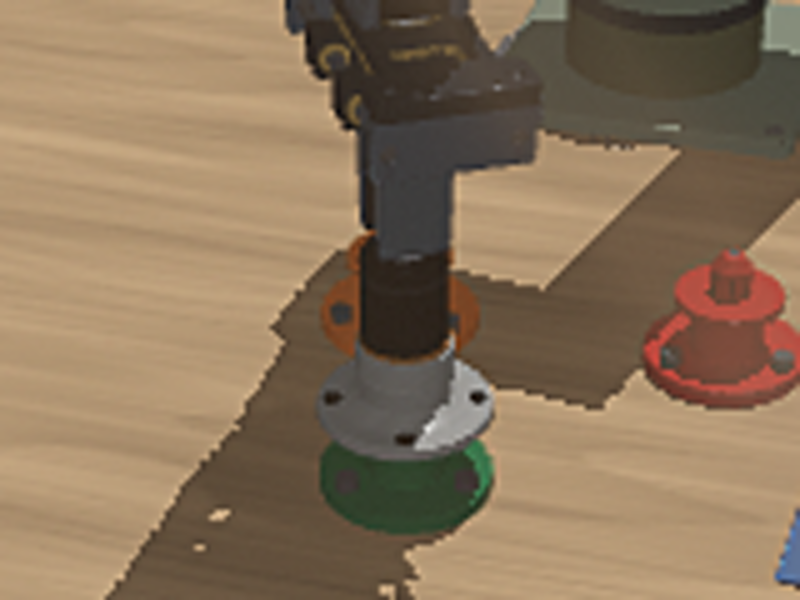

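The picture shows the socket's mouth on the bronze washer at about (405,355), with no nut visible. The hub is down on the green mandrel. TCP height is 166.5, against 166.6 computed for fully home.

```bash
python3 -c "
from h import *
st(); print(robot.hand_in())"
```

```text
t 20.78 tcp [503.19 -36.9  166.53] rpy [-180.     0.   121.5] F [-1.   0.1  4.8] op 23.67 ff 56.6
the job is handed in; nothing more can be done
None
```

The hub is fully seated on the green mandrel and released, and the first socket I tried fitted, so it is held fully home on the nut and the other two were left standing on the mat untried; handed in at about 21 s.

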